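# Lock the microscope's focus ring while a wrench holds the barrel

## Robot

A 6-joint arm with a two-finger parallel gripper is mounted at the origin on a cart in front of the work surface, level with it; the furniture and walls round the work are solid. World frame = base frame: x ahead of the robot, y to its left, z up, the work surface at z = 0. Lengths are in m, angles in rad, forces in N, time in s.
With the tool pointing down it reaches from about 0.25 to 0.725 m from the base axis. Payload 4 kg.
Tool frame: the origin (TCP) lies at the very end of the fingers, on their centre line; the grasp point (between the pads) lies 19 mm behind it; z points along the fingers, y is the direction in which the jaws open and shut (so a half turn about z gives the same grasp; the last joint's range is limited). The gripper opens to 85 mm and grips with 20 to 120 N. Pads are 22 mm wide; open, the fingers measure 114 mm over their backs; the gripper's body (76 mm by 85 mm) begins 54 mm behind the grasp point. The pads swing forward as they close: fully open they stand 13 mm farther back than shut.
Start: joints at [1.137, 0.241, 0.005, 1.335, 0, 1.571], TCP at [0.21, 0.454, 0.231] pointing down, gripper open.
Joint ranges: [-2.72, 2.72], [-1.05, 1.87], [-1.09, 1.28], [-1.99, 2.15], [-1.42, 1.44], [-3.14, 3.14]. Speed limits (rad/s): [2.79, 2.79, 3.14, 3.14, 3.14, 3.14].

## Interface

Orientations are given as [roll, pitch, yaw] about the fixed x, y, z axes, in that order (R = Rz(yaw) Ry(pitch) Rx(roll)).
In Python, from cell import * gives the robot as it stands. Calls block until the motion is done:
- move_to(position, orientation): joint-space move of the TCP to a pose.
- line_to(position, rotation=None, velocity=0.15, f_stop=None): straight line of the TCP; rotation=None keeps the orientation; velocity is the mean speed in m/s. With f_stop (N) it stops when the force on the tool has changed by that much, and returns True; else False.
- move_j(angles): joint-space move.
- move_gripper(opening, force=None): finger opening in m; force is the grip in N (None keeps the last); returns when the fingers have stopped.
- wait(seconds).
- solve_ik(position, orientation): joint angles nearest the present ones, or None.
- camera(name): name is "side" or "top" or "wrist"; returns (picture, depth): 420x560x3 uint8, red, green, blue; 420x560 float32, m along the optical axis (not along the pixel's ray), 0 where there is no reading.
- camera_model(name): a dict with "fx", "fy", "cx", "cy" (pixels), "rvec" (rotation vector, rad) and "tvec" (3), from world to camera coordinates, as OpenCV has them. Camera axes: x right, y down, z forward; pixel columns grow to the right and rows downward; lengths in m; the calibration is good to about 2 mm. A picture is of the moment at which its call begins: read the wrist's pose just before it. camera_model takes no time and is no camera call; for the wrist camera it gives the pose at the moment of the call.
A pose or a line that the arm cannot do raises IKError and nothing moves.
- close_job(): hands the job in, once; it reports no verdict.
Readings, each from a call of its own:
- read_t(): time.
- read_joint_pos(): joint angles.
- read_joint_vel(): joint speeds.
- read_effort(): joint torques, N m.
- read_ee_pos(): TCP position.
- read_eef_rot(): TCP orientation.
- read_force(): force on the tool from outside, world axes, zero at the start.
- read_ft_torque(): the same for the moment, N m.
- read_grip_width(): finger opening in m.
Only numpy, scipy, OpenCV 4.12 (cv2) and the standard library are available. Lean on these libraries where they do the work, as an engineer would, in place of code of your own. Each camera call takes 0.05 s, during which the arm holds its last target. There are 200 camera calls.

## Task

The microscope's focus is set but not locked. Put the flat wrench over the flats at the top of the focus barrel, with its handle down between the two rods of the stand so that the barrel cannot turn, then turn the knurled lock ring clockwise (seen from above) until it binds firmly against the housing, without forcing it. Finally take the wrench off and lay it down flat on the mat or desk, the way up it lay before and clear of the stand; go gently with the wrench on the lens barrel, do not let the barrel turn away from its setting beyond the play of the wrench and leave the relay board under the lens, the solder spool and the tape roll where they are.

Things in the scene. Friction and masses are not known exactly. Their poses are not given: they have to be found in the camera images.
- microscope: Grey bench microscope fixed on the mat. Origin on the mat under its vertical optical axis; x points from the axis to the stand's rods, z up. Base plate 172 x 104 mm, 13 mm high (x -59 to 113 mm), with a small relay board lying loose on it. An arm and clamp block (tops 82 and 85 mm up) carry the round housing, 48 mm in diameter, top at 98 mm; above it the knurled ring, then the barrel.
- focus_barrel (a joint): Turn of the focus barrel in the housing, rad; 0 = its setting (white index lines meet, flats parallel to the microscope's x), grows clockwise from above; starts within 0.03. It turns lightly (0.03 N m), so the lock ring's drag takes it along unless held; beyond 0.2 either way the setting is lost. With the wrench on and between the rods it has about 0.1 of play each way.
- barrel_top (a point): Centre of the upper end of the dark focus barrel, 140 mm above the mat; x along the flats, z up. The wrench part is 28 mm long (x), 22 mm across the two flats (y), its upper edge bevelled by only 0.7 mm, and stands 21.5 mm above a round shoulder of 40 mm diameter.
- barrel_seat (a point): Centre of the shoulder's upper face, 118.5 mm above the mat: the wrench's underside lies on it when the wrench is fully down. Axes as barrel_top. The shoulder (20 mm radius) and the ring under it (27 mm) stand out beyond the wrench's head, so the head is best gripped in its upper half; pressing over 30 N on the barrel before the eye is over it damages it.
- ring_grip (a point): Centre of the knurled aluminium lock ring, 54 mm in diameter, 15 mm high (99 to 114 mm above the mat), between housing and shoulder. Gripped across its diameter from above, the fingers pass outside the wrench's head and may reach beside the housing; the barrel, 34 mm higher than the ring's middle, stands between them. The wrench's handle limits turns to 0.8 rad either side of a grip across it.
- ring_thread (a joint): How far the lock ring has run down the barrel's thread, rad, relative to the barrel: starts between -0.9 and -0.5, grows as the ring is turned clockwise from above, with a drag of 0.1 N m, and stays at 0 once the ring meets the housing.
- lock_ring (a joint): How far the lock ring is turned on past meeting the housing, rad, clockwise from above: about 0 until then. It now winds up against 0.22 N m of thread friction plus 1 N m per rad. Let go, it stays where it is up to 0.2 (from beyond, it springs back to about that). Firmly bound: over 0.08. Forced: over 0.45.
- rod_gap (a point): Point midway between the stand's two upright steel rods, 130 mm above the mat, 80 mm from the optical axis; the wrench's handle has to pass here. Rods of 20 mm diameter, 38 mm apart along the microscope's y, 141 mm tall, ends bevelled 3 mm over the last 7 mm; the gap between them is 18 mm. Axes as the microscope.
- wrench: Loose flat steel box wrench, about 120 g, on the mat right of the microscope. Origin on the underside, centre of the eye; x along the handle, z up. Head 38 mm long (x), 34 wide (y), 16 high, with a rectangular eye right through, 29 x 23 mm (x, y); handle 12 wide, 8 high, underside level with the head's, ends at x = 96 mm. On the shoulder it balances by itself.
- wrench_handle (a point): Point on the wrench's handle, 80 mm from the centre of the eye and 4 mm above the underside. Axes as the wrench.
- board: Bystander: green relay board, 63 x 77 x 15 mm, lying on the microscope's base under the lens.
- spool: Bystander: solder spool, 69 x 59 x 33 mm, on the desk behind the microscope.
- tape: Bystander: roll of tape lying flat, 92 mm in diameter, 46 high, right of the mat.
Things that resemble listed ones, but are neither listed nor needed, are in the scene too. Leave any pink look-alike of the wrench alone.

How it is judged:
By the outcome, as a careful person would: the job done as asked, in the order asked, and still so for the second after the job is handed in, with the robot touching nothing.
It also fails if it takes over 72 s, if anything falls off the work surface, if the arm or the gripper's body presses on something with over 40 N, if the wrist force passes 120 N, or if a joint passes its speed limit or range.

## Working session

There is one attempt and no reset: what is moved stays moved. The work goes in short steps, each a Python script; the robot and the scene stay as the last script left them, time stands still between calls to the robot, and variables do not carry over. Pictures are saved under pics/ and viewed, on a budget of 10 in all, crops included, one or two more only if the job needs it, and the job is handed in when it is done.

```bash
ls && mkdir -p pics
cat > h.py <<'E'
from cell import *
import numpy as np, cv2
from scipy.spatial.transform import Rotation as Ro
def snap(n, f):
    m=camera_model(n); p,d=camera(n); cv2.imwrite(f'pics/{f}.png',p[:,:,::-1]); np.savez(f'pics/{f}.npz',p=p,d=d,**{k:np.array(v) for k,v in m.items()}); return p,d,m
def load(f):
    z=np.load(f'pics/{f}.npz'); return z['p'],z['d'],{k:z[k] for k in('fx','fy','cx','cy','rvec','tvec')}
def cloud(d,m):
    R=Ro.from_rotvec(np.ravel(m['rvec'])).as_matrix(); v,u=np.indices(d.shape)
    c=np.stack([(u-m['cx'])/m['fx']*d,(v-m['cy'])/m['fy']*d,d],-1)
    return (c-np.ravel(m['tvec']))@R
def ray(uv,z,m):
    R=Ro.from_rotvec(np.ravel(m['rvec'])).as_matrix(); o=-R.T@np.ravel(m['tvec'])
    uv=np.atleast_2d(uv).astype(float)
    r=np.c_[(uv[:,0]-m['cx'])/m['fx'],(uv[:,1]-m['cy'])/m['fy'],np.ones(len(uv))]@R
    return o+r*((z-o[2])/r[:,2])[:,None]
E
python3 - <<'E'
from h import *
for n in('top','side'):
    p,d,m=snap(n,n+'0'); print(n,m,(d>0).mean())
print(read_eef_rot(),read_t(),read_grip_width())
E
```

```text
pics
top {'fx': 413.0763389500004, 'fy': 413.0763389500004, 'cx': 284.8887856658754, 'cy': 205.69908961478416, 'rvec': array([ 2.11265607, -2.16846163,  0.15352998]), 'tvec': array([-0.03962003,  0.49162783,  0.88522506])} 0.9962585034013606
side {'fx': 426.70244121768064, 'fy': 426.70244121768064, 'cx': 284.00082953575185, 'cy': 211.373201808406, 'rvec': array([ 0.28307972, -2.8050492 ,  1.19308758]), 'tvec': array([0.48939012, 0.21899557, 0.80167564])} 0.9959438775510204
[-3.13972356e+00 -1.68458975e-05  2.70779638e+00] 0.1 0.0851233400765095
```

View pics/top0.png

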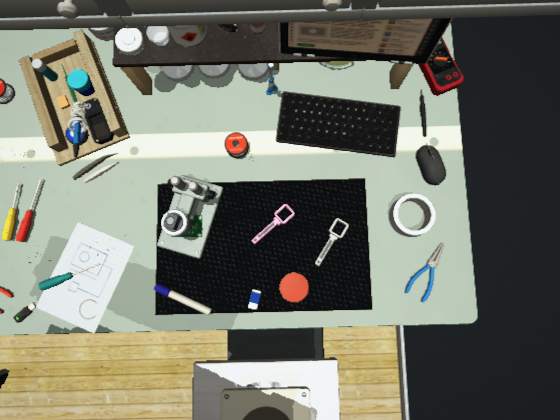

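View pics/side0.png

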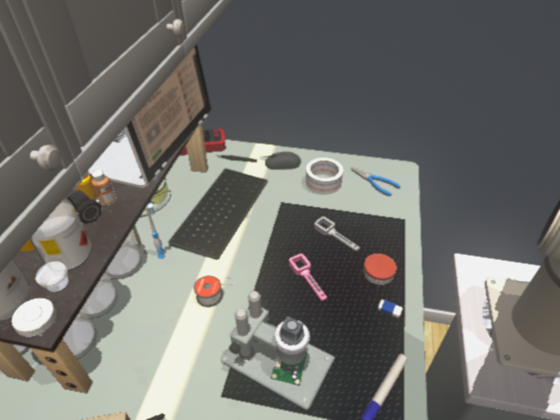

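Top view: the candidates for the wrench are the grey one (eye about (339,228), handle end (320,262)) and the pink one (eye (286,212), handle end (256,241)). The grey one matches the description and pink is excluded. The microscope barrel is near (176,222) and the rods near (178,184) and (205,188). Next I'll measure these and take close views.

Run:
```python
from h import *
p,d,m=load('top0'); C=cloud(d,m); 
hsv=cv2.cvtColor(p,cv2.COLOR_RGB2HSV)
# wrench: bright low-sat pixels in ROI
roi=np.zeros(d.shape,bool); roi[212:270,308:355]=1
w=roi&(hsv[...,2]>110)&(hsv[...,1]<90)
v,u=np.nonzero(w); P=ray(np.c_[u,v],0.008,m); 
print('wrench n',len(u),'depth z',np.percentile(C[w][:,2],[5,50,95]).round(4))
c,ang=P[:,:2].mean(0),0
r=cv2.minAreaRect((P[:,:2]*1000).astype(np.float32)); print(c,r)
# mat height
print('mat z',np.median(C[240:260,240:260,2]))
# microscope heights
R=(slice(165,260),slice(155,230)); X=C[R].reshape(-1,3)
for lo,hi in((.133,.147),(.128,.150),(.112,.124),(.09,.118),(.075,.09),(.005,.02)):
    s=X[(X[:,2]>lo)&(X[:,2]<hi)]; print(lo,hi,len(s),s.mean(0).round(4),s.min(0).round(4),s.max(0).round(4))
for n,f in(('top',(155,170,230,265)),):
    x0,y0,x1,y1=f; a=p[y0:y1,x0:x1,::-1]; b=p[205:275,300:375,::-1]
    a=cv2.resize(a,None,fx=5,fy=5,interpolation=2);b=cv2.resize(b,(400,475),interpolation=2); cv2.imwrite('pics/crop0.png',np.hstack([a,b]))
```

```text
wrench n 332 depth z [0.0009 0.0099 0.019 ]
[ 0.41203799 -0.15417831] ((408.16986083984375, -152.02587890625), (34.5550537109375, 116.61487579345703), 56.994266510009766)
mat z 0.0018877640673168033
0.133 0.147 320 [0.4864 0.1623 0.1402] [0.4363 0.1224 0.1336] [0.541  0.1884 0.1449]
0.128 0.15 343 [0.4871 0.1617 0.1396] [0.4363 0.1224 0.1283] [0.541  0.1884 0.1449]
0.112 0.124 373 [0.4559 0.1689 0.1168] [0.4249 0.1228 0.112 ] [0.5384 0.2004 0.124 ]
0.09 0.118 353 [0.4658 0.1647 0.1116] [0.4249 0.1224 0.0903] [0.5402 0.2004 0.1179]
0.075 0.09 665 [0.5072 0.1506 0.0836] [0.429  0.0988 0.075 ] [0.5518 0.1998 0.0899]
0.005 0.02 1990 [0.458  0.1581 0.0142] [0.3779 0.0766 0.005 ] [0.5733 0.2429 0.0199]
```

View pics/crop0.png

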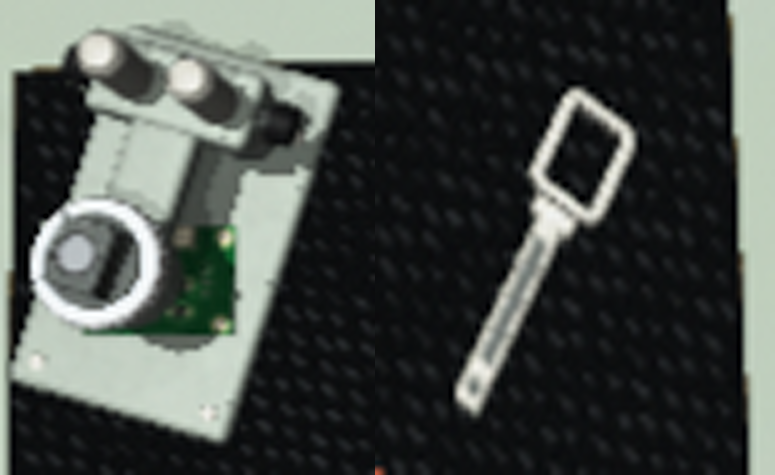

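The grey wrench is confirmed: rectangular eye at its upper right, and a groove in the handle's upper face. The microscope rod tops are near (175,181) and (192,186), with the barrel top near (170,220). Next come wrist close-ups, starting with rough positions.

Run:
```python
from h import *
p,d,m=load('top0')
A=ray([[175,181],[192.4,185.6]],.143,m); B=ray([[170,220]],.142,m)
print(A.round(4),B.round(4)); x=A.mean(0)-B[0]; print(np.hypot(*x[:2]),np.arctan2(x[1],x[0]))
W=ray([[300+182*75/400-0,205+155*70/475]],.018,m); H=ray([[300+(470-375)*75/400,205+395*70/475]],.01,m)
W=ray([[300+(583-375)*75/400,205+155*70/475]],.018,m);print(W,H)
x=W[0]-H[0];print(np.hypot(*x[:2]),np.arctan2(-x[1],-x[0]))
m=camera_model('wrist'); R=Ro.from_rotvec(np.ravel(m['rvec'])).as_matrix(); o=-R.T@np.ravel(m['tvec'])
T=Ro.from_euler('xyz',read_eef_rot()).as_matrix(); t=np.array(read_ee_pos())
print(m['fx'],m['cx'],m['cy'],'cam in tool',T.T@(o-t),'axes in tool\n',(T.T@R.T).round(3))
```

```text
[[0.53   0.1649 0.143 ]
 [0.5197 0.13   0.143 ]] [[0.4521 0.1739 0.142 ]]
0.07740488648457579 -0.3484388760948536
[[ 0.43946273 -0.17312366  0.018     ]] [[ 0.36175012 -0.12297371  0.01      ]]
0.09248927981831438 2.5685103786263537
364.4571411907414 273.342948302365 207.4067007079355 cam in tool [ 0.08070837  0.00093191 -0.14230472] axes in tool
 [[-0.001 -0.948 -0.318]
 [ 1.    -0.001  0.001]
 [-0.001 -0.318  0.948]]
```

Run:
```python
from h import *
move_to([.452,.172,.24],[np.pi,0,2.84]); wait(.2)
print(read_ee_pos(),read_eef_rot()); snap('wrist','wm1')
move_to([.4395,-.173,.116],[np.pi,0,-.573]); wait(.2)
print(read_ee_pos(),read_eef_rot(),read_t()); snap('wrist','ww1')
a=cv2.imread('pics/wm1.png');b=cv2.imread('pics/ww1.png'); 
cv2.imwrite('pics/pair1.png',np.hstack([a[:,80:480],b[:,80:480]]))
```

```text
[0.45164908 0.17295402 0.23996   ] [ 3.14153469e+00 -1.13002150e-04  2.84190428e+00]
[ 0.43962012 -0.17287167  0.11605551] [-3.14153508e+00 -1.31825034e-04 -5.72724229e-01] 4.9667
```

View pics/pair1.png

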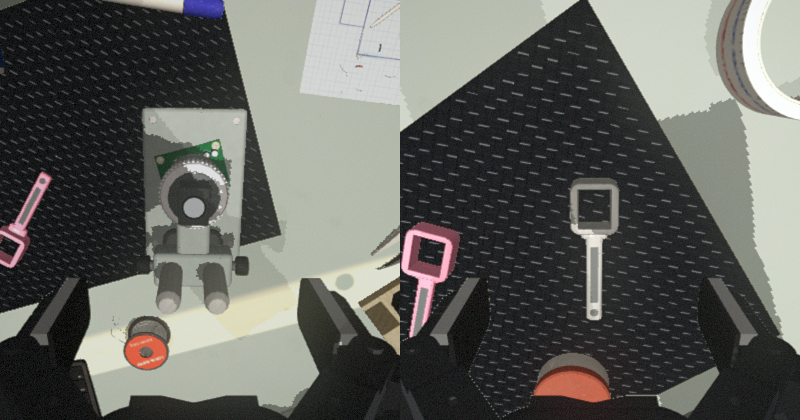

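Left half (barrel view): barrel top near full-image pixel (274,208), rods at (248,303) and (296,303). Right half (wrench view): grey wrench eye near (274,208), handle pointing straight down in the image. I'll refine these with depth.

Run:
```python
from h import *
def rect(P):
    r=cv2.minAreaRect((P[:,:2]*1000).astype(np.float32)); return np.round(r[0],2),np.round(r[1],2),round(r[2],2)
def tool(P,t,yaw): # into tool-x / -tool-y axes, mm
    c,s=np.cos(yaw),np.sin(yaw); q=(P[:,:2]-t[:2])@np.array([[c,-s],[s,c]]); return q*1000
ee={'wm1':(np.array([.45164908,.17295402]),2.84190428),'ww1':(np.array([.43962012,-.17287167]),-.572724)}
p,d,m=load('wm1'); C=cloud(d,m); t,y=ee['wm1']
v,u=np.indices(d.shape); roi=(u>225)&(u<325)&(v>150)&(v<250)
z=C[...,2]; print('hist', np.histogram(z[roi],bins=np.arange(.075,.16,.005)))
s=roi&(z>.136)&(z<.146); print('top pix',s.sum(), np.median(z[s]))
Pt=ray(np.c_[u[s],v[s]],.1415,m); q=tool(Pt,t,y); print('barrel',rect(q/1000), np.median(q,0), np.percentile(q,[1,99],axis=0))
# rods
for a,b in((225,272),(272,325)):
    s=(u>a)&(u<b)&(v>285)&(v<325)&(z>.135)&(z<.15); q=tool(ray(np.c_[u[s],v[s]],.1425,m),t,y); print('rod',s.sum(),np.median(z[s]),rect(q/1000),q.mean(0))
# ring: grey/white annulus, z .11-.118
s=roi&(z>.108)&(z<.12); q=tool(C[s],t,y); (cx,cy),r=cv2.minEnclosingCircle(q.astype(np.float32)); print('ring',s.sum(),cx,cy,r)
# wrench
p,d,m=load('ww1'); C=cloud(d,m); t,y=ee['ww1']; z=C[...,2]
roi=(u>240)&(u<310)&(v>170)&(v<325)
g=cv2.cvtColor(p,cv2.COLOR_RGB2GRAY)
print('z head',np.median(z[182:187,262:285]),'handle',np.median(z[250:300,273:276]), 'mat',np.median(z[280:310,240:260]))
print('gray cols row 208',g[208,245:305].tolist()); print('gray rows col 274',g[172:325,274].tolist())
b=p[160:340,200:350,::-1]; a=load('wm1')[0][150:330,200:350,::-1]
cv2.imwrite('pics/pair2.png',cv2.resize(np.hstack([a,b]),None,fx=2.66,fy=2.66,interpolation=2))
```

```text
hist (array([  74,  681,  120,    3,    0,   27,   85,  297, 1312,  723,   54,
         58,   57, 1205,    1,    0]), array([0.075, 0.08 , 0.085, 0.09 , 0.095, 0.1  , 0.105, 0.11 , 0.115,
       0.12 , 0.125, 0.13 , 0.135, 0.14 , 0.145, 0.15 , 0.155]))
top pix 1255 0.14238645052783475
barrel (array([ 1.14, -1.27]), array([21.93, 29.46]), 88.38) [ 1.55997642 -1.48337972] [[-13.33838574 -11.95157012]
 [ 15.24473754   9.70316561]]
rod 457 0.14135307302051606 (array([-75.34,  18.32]), array([18.27, 20.22]), 89.28) [-75.22793338  18.38314881]
rod 463 0.14132850854566134 (array([-75.8 , -18.54]), array([19.98, 18.85]), 42.75) [-75.80380592 -18.5998052 ]
ring 1644 0.304647833108902 -1.4309147596359253 27.5113525390625
z head 0.017849331519979517 handle 0.010650596572883116 mat 0.0029027087941749822
gray cols row 208 [37, 37, 34, 36, 55, 96, 121, 150, 154, 155, 154, 149, 121, 77, 40, 41, 36, 42, 42, 46, 39, 44, 39, 44, 43, 44, 37, 42, 44, 39, 40, 42, 33, 41, 42, 40, 39, 43, 40, 42, 40, 42, 41, 41, 52, 85, 112, 154, 154, 150, 154, 152, 149, 105, 42, 37, 40, 38, 43, 45]
gray rows col 274 [39, 37, 41, 32, 42, 53, 88, 86, 85, 81, 87, 99, 135, 155, 153, 153, 148, 108, 48, 35, 36, 56, 77, 53, 36, 35, 43, 36, 40, 39, 42, 34, 42, 42, 38, 38, 39, 50, 74, 111, 54, 45, 42, 50, 42, 43, 46, 43, 39, 54, 89, 92, 90, 90, 86, 86, 97, 122, 157, 152, 150, 158, 183, 231, 232, 231, 231, 232, 230, 231, 230, 229, 231, 230, 227, 170, 144, 142, 144, 144, 145, 145, 142, 145, 144, 144, 143, 141, 143, 142, 144, 142, 145, 146, 143, 141, 140, 140, 143, 143, 143, 142, 142, 141, 141, 139, 141, 141, 141, 144, 141, 139, 138, 139, 139, 139, 142, 138, 137, 138, 137, 138, 138, 140, 139, 136, 138, 137, 137, 139, 159, 224, 225, 225, 225, 224, 220, 153, 134, 135, 126, 135, 138, 139, 175, 203, 214, 192, 82, 36, 32, 41, 39]
```

View pics/pair2.png

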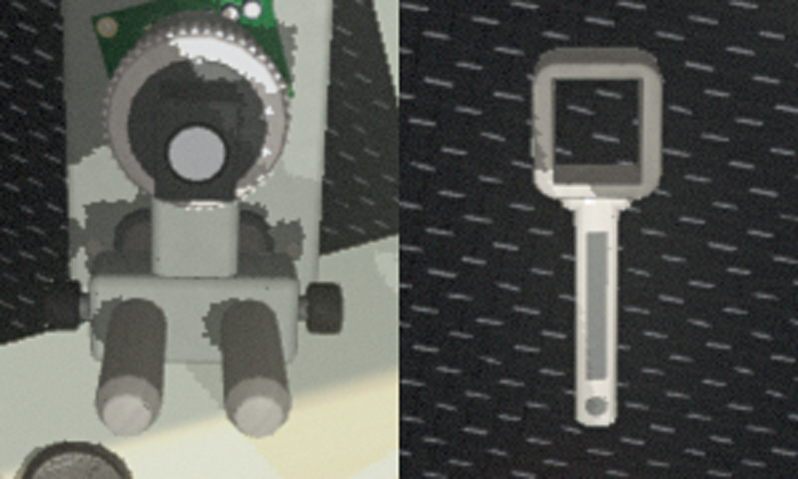

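The pair shows clean edges: lens disc at crop (196,153) and eye inner rectangle at crop (555-640, 78-186). The ring's centre matches the barrel's. I'll refine numerically, then grasp, touching the mat first to find the real fingertip height.

Run:
```python
from h import *
def tool(P,t,yaw):
    c,s=np.cos(yaw),np.sin(yaw); return (P[:,:2]-t[:2])@np.array([[c,-s],[s,c]])*1000
tm,ym=np.array([.45164908,.17295402]),2.84190428; tw,yw=np.array([.43962012,-.17287167]),-.572724
p,d,m=load('wm1'); g=cv2.cvtColor(p,cv2.COLOR_RGB2GRAY); z=cloud(d,m)[...,2]
v,u=np.indices(d.shape); s=(abs(u-274)<14)&(abs(v-207)<14)&(g>120); 
(cu,cv_),r=cv2.minEnclosingCircle(np.c_[u[s],v[s]].astype(np.float32)); print('lens px',cu,cv_,r,u[s].mean(),v[s].mean(), 'z',np.median(z[s]), 'tool',tool(ray([[u[s].mean(),v[s].mean()]],.142,m),tm,ym))
print('barrel row cuts'); 
for r in(200,208,215): print(g[r,245:305].tolist())
print(g[180:235,274].tolist()); print((z[180:235,274]*1000).round().astype(int).tolist())
# base plate long edges: z 10..20 mm
C=cloud(d,m); q=tool(C.reshape(-1,3),tm,ym).reshape(420,560,2)
pl=(abs(C[...,2]-.015)<.0045)
E=[]
for r in range(120,240,4):
    k=np.nonzero(pl[r,200:350])[0]
    if len(k)>20: E.append((r,k.min()+200,k.max()+200))
E=np.array(E); 
for c in(1,2):
    Q=tool(ray(np.c_[E[:,c],E[:,0]],.015,m),tm,ym); f=np.polyfit(Q[:,0],Q[:,1],1); res=Q[:,1]-np.polyval(f,Q[:,0]); k=abs(res)<2; f=np.polyfit(Q[k,0],Q[k,1],1); print('plate edge slope,int',f,k.sum())
p,d,m=load('ww1'); g=cv2.cvtColor(p,cv2.COLOR_RGB2GRAY)
ct=[]
for r in range(246,300,3):
    k=np.nonzero(g[r,255:295]>100)[0]+255; ct.append(((k.min()+k.max())/2,r))
Q=tool(ray(ct,.010,m),tw,yw); f=np.polyfit(Q[:,0],Q[:,1],1); print('handle slope,int',f)
print('eye tool',tool(ray([[274.1,209.35]],.018,m),tw,yw), ray([[274.1,209.35]],.018,m))
```

```text
lens px 273.5 207.5 10.12432861328125 273.515625 207.359375 z 0.1430162976905713 tool [[ 0.01041579 -1.15005044]]
barrel row cuts
[122, 120, 113, 65, 53, 57, 55, 51, 53, 53, 59, 55, 46, 54, 57, 57, 57, 56, 56, 45, 45, 76, 128, 162, 164, 166, 166, 164, 161, 163, 164, 163, 165, 164, 160, 133, 88, 51, 45, 59, 59, 58, 61, 73, 63, 65, 71, 74, 73, 72, 68, 71, 76, 74, 89, 124, 140, 160, 157, 155]
[120, 118, 120, 122, 118, 92, 58, 52, 54, 58, 54, 56, 51, 54, 53, 55, 46, 44, 102, 160, 162, 164, 163, 162, 163, 162, 164, 164, 163, 162, 165, 162, 162, 162, 165, 163, 162, 167, 159, 101, 47, 54, 53, 57, 52, 59, 57, 61, 60, 59, 61, 74, 91, 155, 212, 173, 165, 157, 151, 124]
[160, 150, 111, 108, 119, 119, 123, 126, 123, 116, 81, 56, 55, 49, 53, 58, 55, 55, 58, 55, 40, 67, 121, 157, 162, 162, 164, 164, 160, 163, 163, 166, 164, 162, 153, 107, 57, 40, 46, 62, 60, 60, 58, 60, 61, 56, 65, 88, 121, 123, 123, 126, 134, 148, 135, 158, 191, 186, 164, 159]
[56, 52, 45, 49, 56, 50, 45, 50, 60, 61, 56, 61, 58, 59, 59, 54, 46, 84, 159, 165, 163, 165, 163, 162, 163, 163, 164, 160, 162, 161, 160, 162, 163, 164, 161, 163, 161, 133, 55, 51, 64, 57, 57, 53, 63, 125, 210, 178, 211, 176, 162, 161, 162, 160, 159]
[120, 124, 127, 129, 134, 135, 137, 140, 142, 142, 143, 144, 142, 142, 142, 143, 142, 143, 142, 144, 142, 145, 144, 142, 142, 143, 143, 144, 142, 144, 142, 144, 143, 143, 144, 143, 143, 143, 143, 142, 142, 141, 142, 382, 141, 142, 116, 116, 115, 84, 84, 85, 86, 84, 85]
plate edge slope,int [-1.44186894e-02  4.94428017e+01] 30
plate edge slope,int [-1.50458610e-02 -5.24716873e+01] 30
handle slope,int [0.00546646 1.50447398]
eye tool [[0.65935637 0.96083621]] [[ 0.44069496 -0.17242148  0.018     ]]
```

Run:
```python
from h import *
tw,yw=np.array([.43962012,-.17287167]),-.572724; c,s=np.cos(yw),np.sin(yw)
g=tw+np.array([[c,-s],[s,c]])@np.array([.66,1.1])/1000; rot=[np.pi,0,-.567]; print(g)
move_gripper(.046,30)
line_to([*g,.03],rot,velocity=.15); wait(.2); print(read_force(),read_ee_pos())
print(line_to([*g,-.010],rot,velocity=.02,f_stop=3)); z=read_ee_pos(); print('contact',z,read_force())
zt=z[2]+.008; line_to([*g,zt],rot,velocity=.05); print(read_ee_pos())
move_gripper(.025,40); wait(.2); print('width',read_grip_width(),read_force(),read_t())
```

```text
[ 0.44077092 -0.17230487]
[ 0.26928651  0.05494973 -0.29719724] [ 0.44172445 -0.17268893  0.03106247]
True
contact [ 4.40694009e-01 -1.72273259e-01  2.83755096e-04] [-0.52001605 -0.00896498  6.17109513]
[ 0.44113169 -0.1724394   0.00864868]
width 0.03272127460375265 [-1.49758719  0.33340792  6.49749382] 8.5667
```

Run:
```python
from h import *
p=np.array(read_ee_pos()); line_to([p[0],p[1],.08],velocity=.1); wait(.3)
print(read_ee_pos(),read_eef_rot(),read_force(),read_grip_width()); snap('wrist','wh1')
a=cv2.imread('pics/wh1.png'); cv2.imwrite('pics/wh1v.png',cv2.resize(a[150:420,130:430],None,fx=2,fy=2))
```

```text
[ 0.44053879 -0.17232676  0.07949353] [ 3.14140996e+00  1.01579730e-03 -5.67012136e-01] [-0.75894293  0.99764011 -0.97738127] 0.03274841952441982
```

View pics/wh1v.png

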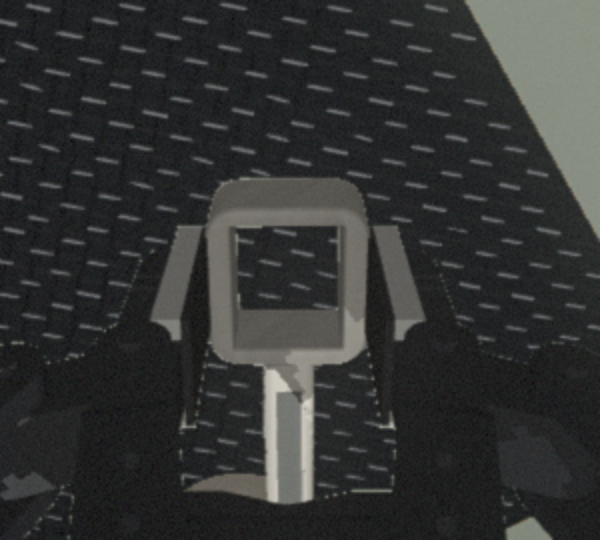

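The wrench is held squarely, with eye edges in the full image at cols ~247-301.5 and rows ~263-322.5, and the handle runs straight down the image. Now I'll check tilt and offset in the tool frame.

Run:
```python
from h import *
t,y=np.array([.44053879,-.17232676]),-.567012
def tool(P):
    c,s=np.cos(y),np.sin(y); return (P[:,:2]-t)@np.array([[c,-s],[s,c]])*1000
p,d,m=load('wh1'); C=cloud(d,m); g=cv2.cvtColor(p,cv2.COLOR_RGB2GRAY); v,u=np.indices(d.shape)
zt=.0795-.0087+.018
for r in(275,285,300): print(r,g[r,230:320].tolist())
print(g[235:340,274].tolist())
s=(u>235)&(u<316)&(v>250)&(v<335)&(C[...,2]>zt-.004)&(C[...,2]<zt+.006)
Q=tool(C[s]); Z=C[s][:,2]*1000
A=np.c_[Q,np.ones(len(Q))]
k=np.ones(len(Q),bool)
for _ in range(4):
    f=np.linalg.lstsq(A[k],Z[k],rcond=None)[0]; k=abs(Z-A@f)<1
print('top plane slopes x,n,z0',f,k.sum())
h=(u>262)&(u<287)&(v>345)&(v<395)&(C[...,2]>.06)&(C[...,2]<.1); Qh=tool(C[h]); print('handle z', np.polyfit(Qh[:,0],C[h][:,2]*1000,1), Qh.min(0),Qh.max(0))
ct=[]
for r in range(350,395,4):
    k=np.nonzero(g[r,250:300]>100)[0]+250; ct.append(((k.min()+k.max())/2,r))
Q=tool(ray(ct,zt-.008,m)); print('handle line',np.polyfit(Q[:,0],Q[:,1],1))
print('eye',tool(ray([[274.2,292.7]],zt,m)), tool(ray([[247,292],[301.5,292],[274,263],[274,322.5]],zt,m)))
```

```text
275 [25, 23, 33, 63, 110, 115, 117, 115, 116, 115, 115, 114, 116, 115, 101, 78, 74, 82, 100, 45, 31, 30, 36, 38, 37, 38, 33, 42, 36, 40, 37, 37, 29, 43, 38, 35, 37, 39, 35, 42, 42, 36, 39, 45, 46, 71, 109, 104, 85, 82, 65, 59, 55, 44, 44, 37, 45, 33, 39, 41, 34, 40, 35, 40, 34, 46, 34, 38, 66, 111, 80, 72, 90, 107, 116, 116, 119, 111, 115, 108, 114, 113, 113, 96, 36, 25, 31, 34, 41, 72]
285 [21, 34, 28, 35, 81, 115, 117, 115, 115, 118, 113, 116, 118, 112, 107, 84, 73, 74, 68, 54, 51, 45, 42, 40, 44, 37, 42, 36, 30, 38, 40, 40, 40, 40, 39, 39, 42, 41, 42, 37, 38, 37, 32, 41, 33, 46, 39, 37, 39, 39, 43, 41, 39, 37, 43, 38, 42, 47, 55, 54, 54, 45, 42, 37, 35, 39, 40, 43, 49, 74, 68, 72, 97, 112, 114, 116, 117, 115, 114, 114, 114, 112, 106, 65, 24, 34, 27, 34, 34, 30]
300 [27, 34, 28, 23, 60, 103, 114, 117, 115, 115, 118, 115, 118, 116, 115, 97, 80, 71, 90, 124, 57, 43, 37, 34, 38, 37, 40, 37, 43, 34, 35, 32, 44, 41, 35, 35, 35, 34, 38, 45, 47, 31, 39, 38, 44, 44, 46, 44, 42, 37, 42, 43, 45, 45, 47, 38, 46, 36, 41, 38, 37, 45, 38, 37, 40, 39, 35, 42, 51, 74, 69, 78, 100, 115, 115, 112, 1
[... 168 characters left out ...]
114, 114, 107, 53, 41, 64, 111, 72, 37, 33, 34, 38, 36, 31, 40, 46, 40, 38, 40, 36, 37, 43, 39, 37, 36, 33, 43, 41, 41, 42, 38, 41, 48, 46, 41, 38, 39, 39, 30, 39, 44, 39, 41, 37, 49, 92, 91, 81, 87, 81, 85, 83, 85, 89, 84, 88, 85, 82, 88, 87, 90, 86, 87, 89, 104, 111, 121, 129, 146, 146, 147, 141, 106, 116, 119, 116, 117, 119, 119, 113]
top plane slopes x,n,z0 [-1.23845420e-04 -3.73747174e-04  8.91368326e+01] 2489
handle z [1.21870168e-02 8.17771101e+01] [-63.22299731  -4.92581001] [-31.60181443   6.58078155]
handle line [-0.08319062 -2.88151424]
eye [[0.65251827 0.98489347]] [[  0.99041238  12.34975103]
 [  0.98519235 -10.41962957]
 [ 14.47451631   1.06350967]
 [-14.07371333   1.07383724]]
```

```bash
cat >> h.py <<'E'
def goto(xyz,yaw,vel=.1,n=2,tol=2e-4):
    """line move with closed-loop correction of steady-state error"""
    xyz=np.array(xyz,float); cmd=xyz.copy()
    for i in range(n+1):
        line_to(list(cmd),[np.pi,0,yaw],velocity=vel if i==0 else .02); wait(.15)
        e=xyz-np.array(read_ee_pos())
        if np.abs(e).max()<tol: break
        cmd=cmd+e
    return cmd
E
python3 - <<'E'
from h import *
tm,ym=np.array([.45164908,.17295402]),2.84190428; c,s=np.cos(ym),np.sin(ym)
B=tm+np.array([[c,-s],[s,c]])@np.array([0,-2.42])/1000; print('B',B)
p=read_ee_pos(); line_to([p[0],p[1],.25],velocity=.25)
move_to([*B,.25],[np.pi,0,2.8274])
cmd=goto([*B,.1567],2.8274); print(cmd,read_ee_pos(),read_eef_rot(),read_force(),read_grip_width(),read_t())
snap('wrist','wh2'); a=cv2.imread('pics/wh2.png'); cv2.imwrite('pics/wh2v.png',cv2.resize(a[170:420,150:400],None,fx=2.4,fy=2.4))
E
```

```text
B [0.45236352 0.17526616]
[0.45235269 0.17525229 0.1566334 ] [0.45235712 0.17524678 0.15662089] [-3.14156709e+00 -1.07499192e-05  2.82742512e+00] [0.0902057  0.86717905 0.12713747] 0.03288044876532355 15.6917
```

View pics/wh2v.png

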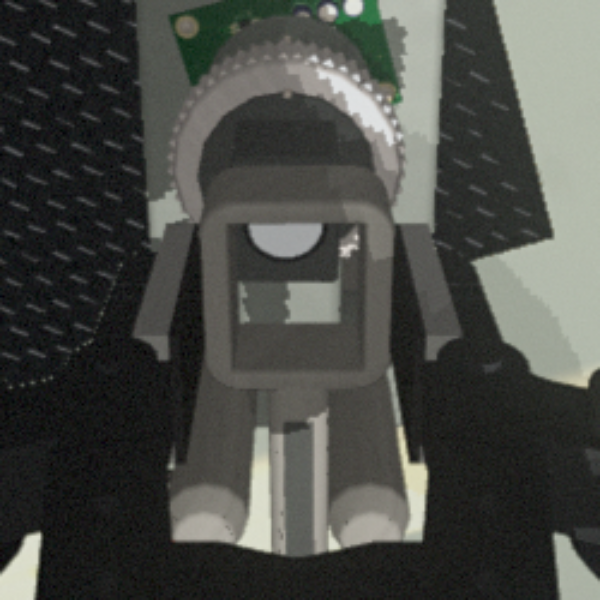

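This is informative. The lens disc sits at crop col ~286, the held eye's centre at ~297 and the rod midpoint at ~289. The wrist calibration offset is fixed in the world, not in the tool (its sign flips with yaw), so my 2.4 mm shift was wrong. I'll move back and measure again.

```bash
cat > meas.py <<'E'
from h import *
def lens_vs_eye(f,tcpz,yaw):
    p,d,m=load(f); g=cv2.cvtColor(p,cv2.COLOR_RGB2GRAY); v,u=np.indices(d.shape)
    s=(u>248)&(u<300)&(v>258)&(v<300)&(g>125)&(abs(cloud(d,m)[...,2]-.142)<.006)
    n,l,st,_=cv2.connectedComponentsWithStats(s.astype(np.uint8)); k=1+np.argmax(st[1:,4]); s=l==k
    c=max(cv2.findContours(s.astype(np.uint8),0,1)[0],key=len)[:,0].astype(float); c=c[c[:,1]>c[:,1].min()+2]
    P=ray(c,.142,m)[:,:2]*1000
    A=np.c_[2*P,np.ones(len(P))]; q=np.linalg.lstsq(A,(P**2).sum(1),rcond=None)[0]; r=np.sqrt(q[2]+q[:2]@q[:2])
    E=ray([[245,293],[302.2,293],[273.5,262.7],[273.5,323.8]],tcpz-.0067+.016,m)[:,:2]*1000
    e=np.array([(E[2]+E[3])/2,(E[0]+E[1])/2]); 
    R=np.array([[np.cos(yaw),np.sin(yaw)],[-np.sin(yaw),np.cos(yaw)]])
    q2=R@q[:2]; print(f,'lens r',r.round(2),'n pts',len(P),'eye size',np.linalg.norm(E[0]-E[1]),np.linalg.norm(E[2]-E[3]))
    off=np.array([q2[0]-(R@e[0])[0], q2[1]-(R@e[1])[1]]); print(' lens-eye tool x,n',off.round(2)); return off
E
python3 - <<'E'
from meas import *
lens_vs_eye('wh2',.1566,2.8274)
y=2.8274; B=np.array([.45236352,.17526616])+2.3e-3*np.array([-np.sin(y),np.cos(y)])
goto([*B,.1567],y); print(read_ee_pos(),read_force()); snap('wrist','wh3'); lens_vs_eye('wh3',.1567,y)
p,d,m=load('wh3'); g=cv2.cvtColor(p,cv2.COLOR_RGB2GRAY); print(g[275,240:306].tolist()); print(g[255:330,270].tolist())
print('rods row 385',g[385,215:330].tolist())
E
```

```text
wh2 lens r 6.78 n pts 35 eye size 23.90581305238643 29.281645119126782
 lens-eye tool x,n [1.89 2.42]
[0.45164815 0.17304782 0.15669776] [-0.73810063 -0.89263489 -0.25913373]
wh3 lens r 6.86 n pts 34 eye size 23.906462498009724 29.283723905702004
 lens-eye tool x,n [1.97 0.06]
[90, 93, 92, 89, 77, 63, 56, 61, 63, 85, 99, 59, 54, 45, 50, 53, 51, 55, 56, 51, 58, 50, 43, 30, 36, 55, 92, 137, 158, 160, 161, 164, 164, 164, 164, 165, 163, 161, 160, 152, 108, 96, 45, 31, 40, 42, 59, 57, 57, 48, 51, 54, 53, 57, 54, 107, 187, 204, 177, 95, 59, 61, 69, 89, 100, 120]
[94, 101, 98, 96, 96, 95, 91, 102, 138, 162, 162, 163, 164, 162, 160, 164, 165, 163, 161, 165, 161, 134, 48, 30, 51, 56, 53, 56, 54, 53, 49, 67, 115, 156, 151, 114, 109, 103, 88, 83, 114, 153, 149, 113, 107, 107, 91, 107, 152, 132, 74, 71, 62, 69, 69, 69, 67, 69, 64, 72, 72, 69, 73, 68, 66, 70, 69, 66, 71, 80, 89, 92, 93, 91, 92]
rods row 385 [26, 25, 34, 29, 22, 49, 82, 89, 101, 105, 109, 109, 106, 115, 114, 121, 136, 150, 158, 160, 163, 166, 166, 169, 166, 168, 167, 166, 163, 162, 159, 144, 108, 105, 127, 126, 129, 127, 129, 123, 117, 119, 153, 215, 219, 218, 214, 190, 122, 134, 146, 157, 162, 137, 104, 93, 95, 94, 92, 93, 92, 96, 96, 97, 96, 120, 166, 168, 161, 152, 141, 153, 218, 220, 212, 137, 104, 106, 106, 111, 113, 114, 114, 117, 121, 126, 143, 153, 158, 162, 166, 164, 168, 169, 169, 167, 165, 166, 163, 163, 158, 144, 134, 126, 125, 127, 128, 122, 120, 145, 193, 175, 71, 33, 31]
```

Run:
```python
from h import *
def tx(f,uv,z,t,y):
    m=load(f)[2]; P=ray(uv,z,m)[:,:2]-t; return (P@np.array([np.cos(y),np.sin(y)])*1000).round(2)
tm,ym=np.array([.45164908,.17295402]),2.84190428; t3,y3=np.array([.45164815,.17304782]),2.8274; t1,y1=np.array([.44053879,-.17232676]),-.567012;tw,yw=np.array([.43962012,-.17287167]),-.572724
print('wm1 lens top,bottom; barrel near,far',tx('wm1',[[274,196.8],[274,217.4],[274,187.5],[274,225]],.142,tm,ym))
print('wh3 lens bottom, barrel far',tx('wh3',[[270,276.3],[270,286.5]],.142,t3,y3))
print('wh3 eye',tx('wh3',[[273,262.5],[273,323.8]],.166,t3,y3),'wh1 eye',tx('wh1',[[274,262.7],[274,323.8]],.0888,t1,y1))
print('ww1 eye',tx('ww1',[[274,189.4],[274,229.3]],.018,tw,yw))
for f,t,y in(('wm1',tm,ym),('wh3',t3,y3),('ww1',tw,yw)):
    m=load(f)[2]; R=Ro.from_rotvec(m['rvec']).as_matrix(); o=-R.T@m['tvec']; print(f,'cam x in tool',(o[:2]-t)@[np.cos(y),np.sin(y)],'z',o[2],'tilt',R[2])
```

```text
wm1 lens top,bottom; barrel near,far [  7.68  -7.42  14.31 -13.14]
wh3 lens bottom, barrel far [ -7.36 -12.99]
wh3 eye [ 12.39 -16.99] wh1 eye [ 14.61 -14.74]
ww1 eye [ 15.1  -14.32]
wm1 cam x in tool 0.08059114895404683 z 0.3822759156104478 tilt [ 0.30425726 -0.09277461 -0.94806139]
wh3 cam x in tool 0.0806060155496753 z 0.2990205646325217 tilt [ 0.30300358 -0.09722888 -0.94801655]
ww1 cam x in tool 0.08310424482071563 z 0.2583664733103184 tilt [-0.26755057  0.1744452  -0.947621  ]
```

The calibration offset is about 1.2 mm along tool x as well. In-image edges of eye and barrel give a shift of about +2.7 mm along tool x. I'll apply it and lower gently with a force stop.

Run:
```python
from meas import *
y=2.8274; B=np.array([.45164815,.17304782])+2.7e-3*np.array([np.cos(y),np.sin(y)]); print(B)
cmd=goto([*B,.1530],y,vel=.03); print(cmd,read_ee_pos(),read_force(),read_ft_torque()); snap('wrist','wh4'); 
f=line_to([cmd[0],cmd[1],.1400],[np.pi,0,y],velocity=.015,f_stop=5); wait(.1)
print(f,read_ee_pos(),read_force(),read_ft_torque(),read_t())
```

```text
[0.44908033 0.17388225]
[0.44908033 0.17388225 0.153     ] [0.44910606 0.17393435 0.15302513] [-0.19512785  0.2732167  -0.74750486] [-0.01958291  0.03420633 -0.05860424]
False [0.44914609 0.17391991 0.14012072] [ 0.34822031 -0.26324281 -1.37184697] [ 9.38350503e-05 -1.17784279e-02 -4.41695439e-02] 17.8083
```

It went over the barrel without contact force (underside about 9 mm below the barrel's top). Continue to the shoulder.

Run:
```python
from meas import *
y=2.8274; B=[.44908,.17388]
f=line_to([*B,.1240],[np.pi,0,y],velocity=.015,f_stop=5); wait(.1)
print(f,read_ee_pos(),read_force(),read_ft_torque(),read_t())
snap('wrist','wh5'); snap('side','s5')
a=cv2.imread('pics/wh5.png')[170:420,150:400]; b=cv2.imread('pics/s5.png')[280:405,210:335]
cv2.imwrite('pics/wh5v.png',np.hstack([cv2.resize(a,(400,400)),cv2.resize(b,(400,400),interpolation=2)]))
```

```text
True [0.44896807 0.17386133 0.12699371] [-0.83621171 -0.37821777  6.23555381] [-0.05152491  0.07664715 -0.08585291] 18.725
```

View pics/wh5v.png

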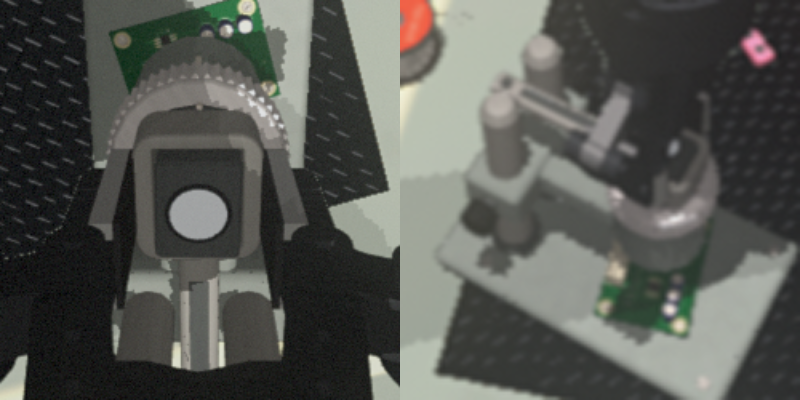

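The wrench is seated: TCP z is 0.127 as predicted, the barrel top shows inside the eye (left half, lens at (198,214)), and the handle lies between the rods. Now release, rise, turn and take the ring.

Run:
```python
from h import *
p=np.array(read_ee_pos()); move_gripper(.06); move_gripper(.085)
line_to([p[0],p[1],.215],velocity=.2)
ax=np.array([.4501,.1735]); ys=-.3142+.75
move_to([*ax,.215],[np.pi,0,ys]); cmd=goto([*ax,.16],ys,vel=.15,n=1); snap('wrist','wr1')
f=line_to([cmd[0],cmd[1],.089],[np.pi,0,ys],velocity=.05,f_stop=5); wait(.2); print(f,read_ee_pos(),read_eef_rot(),read_force(),read_ft_torque(),read_t())
move_gripper(.045,20); wait(.2); print(read_grip_width(),read_ee_pos(),read_force(),read_ft_torque(),read_joint_pos(),read_t())
```

```text
False [0.45016907 0.17354645 0.08921787] [ 3.14155565e+00 -4.27098565e-04  4.35786914e-01] [ 0.54885113 -0.14703744  0.68826957] [ 0.03986615  0.00022861 -0.00221599] 25.075
0.05337053034317826 [0.45015366 0.17346962 0.08920641] [-0.34084364 -0.44147609  3.22744594] [-0.16508675  0.0703238  -0.00395376] [ 3.67895980e-01  3.19755221e-01 -2.81744600e-01  9.68979540e-01
 -1.21968986e-04  3.07372806e+00] 25.6667
```

The last joint is at 3.07 near its limit (yaw = q1+π−q6, and clockwise raises q6), so I must grip the ring a half turn round. I'll open, rise, turn π and re-grip.

Run:
```python
from h import *
p=np.array(read_ee_pos()); move_gripper(.085)
line_to([p[0],p[1],.165],velocity=.2)
ax=[.4501,.1735]; q=list(read_joint_pos()); q[5]-=np.pi; move_j(q); print(read_joint_pos()[5],read_ee_pos())
ys=-.3142+.75-np.pi
cmd=goto([*ax,.150],ys,vel=.15,n=1)
f=line_to([cmd[0],cmd[1],.089],[np.pi,0,ys],velocity=.05,f_stop=5); wait(.2); print(f,read_ee_pos(),read_eef_rot(),read_force(),read_ft_torque(),read_t())
move_gripper(.045,20); wait(.1); print(read_grip_width(),read_force(),read_ft_torque()); move_gripper(.045,50); wait(.2)
print(read_grip_width(),read_ee_pos(),read_force(),read_ft_torque(),read_joint_pos()[5],read_t())
```

```text
-0.06777494414879347 [0.44996904 0.17342155 0.16455985]
False [0.45027031 0.1735305  0.08928302] [-3.14158339e+00  6.40194097e-04 -2.70586090e+00] [ 0.99353537  0.25825648 -0.43460645] [-0.01380716 -0.0136208   0.02842142] 31.6333
0.05303990753979536 [-0.43132774 -0.45197134  2.56395064] [-0.11969078  0.12047164  0.06148072]
0.05245677907521052 [0.45020094 0.17348765 0.08934405] [-1.72871957 -1.07449213  6.17593864] [-0.148419    0.29408899 -0.03451729] -0.06792488955627027 32.5417
```

Run:
```python
from h import *
q=list(read_joint_pos()); q0=q[5]; meet=None
def tz():
    a=[]
    for _ in range(5): wait(.015); a.append(read_ft_torque()[2])
    return np.mean(a),np.std(a)
tot=0; t0=read_t()
while tot<1.46:
    tot+=.09 if tot<.44 else .04
    q[5]=q0+tot; move_j(q); m,s=tz()
    print(round(tot,2),round(read_joint_pos()[5]-q0,3),round(m,3),round(s,3),round(read_t()-t0,2))
    if m>.2 and meet is None: meet=tot
    if m>.36 or (meet and tot-meet>.2): break
print(read_force(),read_grip_width(),read_t())
```

```text
0.09 0.088 0.003 0.013 0.33
0.18 0.178 0.03 0.014 0.67
0.27 0.267 0.005 0.045 1.0
0.36 0.357 0.021 0.054 1.33
0.45 0.447 0.03 0.018 1.67
0.49 0.488 -0.048 0.021 2.0
0.53 0.528 -0.031 0.048 2.33
0.57 0.568 -0.035 0.026 2.67
0.61 0.608 -0.002 0.035 3.0
0.65 0.648 0.062 0.024 3.33
0.69 0.688 0.057 0.025 3.67
0.73 0.728 0.109 0.016 4.0
0.77 0.767 0.139 0.018 4.33
0.81 0.807 0.158 0.038 4.67
0.85 0.847 0.191 0.03 5.0
0.89 0.887 0.225 0.041 5.33
0.93 0.927 0.256 0.035 5.67
0.97 0.967 0.274 0.029 6.0
1.01 1.007 0.322 0.032 6.33
1.05 1.047 0.367 0.02 6.67
[-0.78393199 -0.2600929   4.93201269] 0.0526143872749733 39.2083
```

The torque stayed near zero relative to its baseline (the baseline is about 0.1 low, given the known drag), then ramped linearly at about 0.8-0.9 N m/rad over the last ~0.3 rad. So the ring is bound at roughly 0.25-0.35, short of forced. Release and look at the wrench from above.

Run:
```python
from h import *
p=np.array(read_ee_pos()); move_gripper(.085)
line_to([p[0],p[1],.165],velocity=.2)
y=2.8274; move_to([.44908,.17388,.20],[np.pi,0,y]); wait(.2); print(read_ee_pos(),read_eef_rot(),read_joint_pos()[5],read_force(),read_t())
pp,d,m=snap('wrist','wr2')
a=cv2.imread('pics/wr2.png')[120:390,140:410]; b=cv2.imread('pics/wm1.png')[150:250,225:325]
cv2.imwrite('pics/wr2v.png',np.hstack([cv2.resize(a,(540,540),interpolation=2),cv2.resize(b,(240,540),interpolation=2)[:, :]]))
g=cv2.cvtColor(pp,cv2.COLOR_RGB2GRAY); C=cloud(d,m)
# handle: z .120-.134 depth, between rods
v,u=np.indices(d.shape); s=(C[...,2]>.122)&(C[...,2]<.134); 
q=(C[...,:2]-np.array([.4501,.1735]))@np.array([[np.cos(y),-np.sin(y)],[np.sin(y),np.cos(y)]])*1000
s&=(q[...,0]<-22)&(q[...,0]>-100)&(abs(q[...,1])<9); Q=q[s]; print(s.sum(),np.polyfit(Q[:,0],Q[:,1],1))
```

```text
[0.44817313 0.17350762 0.19838726] [-3.13965827e+00 -2.37352036e-03  2.82607012e+00] 0.6848930359900004 [0.90435171 0.15469483 0.39637169] 40.75
1657 [-0.04066158 -1.31443175]
```

View pics/wr2v.png

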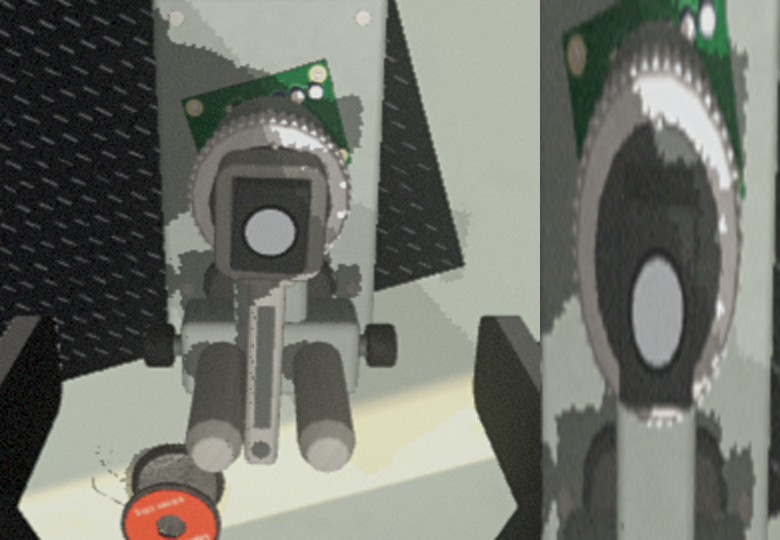

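The wrench is still on the barrel, its handle leaning lightly against one rod (handle at (261,450) in the crop, turned about 0.04 clockwise). I'll grip it at that yaw and lift it off.

Run:
```python
from h import *
y=2.787; B=[.44908,.17388]
move_gripper(.055,30)
goto([*B,.145],y,vel=.12,n=1); f=line_to([*B,.1275],[np.pi,0,y],velocity=.05,f_stop=6); wait(.1); print(f,read_ee_pos(),read_force())
move_gripper(.028,35); wait(.2); p=np.array(read_ee_pos()); print(p,read_grip_width(),read_force(),read_ft_torque())
f=line_to([p[0],p[1],.150],[np.pi,0,y],velocity=.04,f_stop=15); print(f,read_ee_pos(),read_force(),read_t())
if not f: line_to([p[0],p[1],.20],[np.pi,0,y],velocity=.2); wait(.1); print(read_force(),read_grip_width(),read_t()); snap('wrist','wr3')
```

```text
False [0.44914727 0.17391835 0.12751859] [ 0.14882809 -0.01843748  0.1962025 ]
[0.44925786 0.17392292 0.12787298] 0.032642973975519685 [-0.05461161 -0.68721877  3.63863843] [-0.11224209  0.18929203  0.03495838]
False [0.44899018 0.17386103 0.15000389] [ 0.43586756 -0.33888611 -1.21770441] 44.1833
[ 0.54702923  0.19406359 -1.67000079] 0.03311998448795407 44.6833
```

Run:
```python
from h import *
g=[.44077,-.17230]; y=-.567
p=read_ee_pos(); line_to([p[0],p[1],.235],velocity=.25)
move_to([*g,.20],[np.pi,0,y]); goto([*g,.04],y,vel=.2,n=0); print(read_ee_pos(),read_force(),read_t())
f=line_to([*g,.004],[np.pi,0,y],velocity=.015,f_stop=3); print(f,read_ee_pos(),read_force())
move_gripper(.050); wait(.1); p=read_ee_pos(); line_to([p[0],p[1],.116],velocity=.15); wait(.2); print(read_ee_pos(),read_force(),read_t())
snap('wrist','we'); snap('top','te')
w=cv2.imread('pics/we.png'); t=cv2.imread('pics/te.png')
cv2.imwrite('pics/fin.png',np.hstack([cv2.resize(w[130:380,130:430],(400,333)),cv2.resize(t[150:310,140:440],(400,333))]))
```

```text
[ 0.44198654 -0.17274557  0.041319  ] [ 0.24187291  1.04717074 -1.56779686] 49.2
True [ 0.44081969 -0.17232545  0.00934198] [-0.72306928  0.28504417  3.87049891]
[ 0.4388759  -0.17157862  0.11490646] [ 0.18952465 -0.34999973 -0.21906842] 52.475
```

View pics/fin.png

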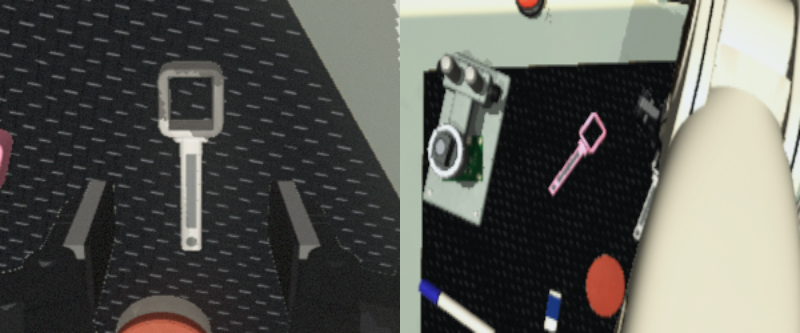

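The wrench lies flat with its groove up at its old place, and the microscope, board and spool look unmoved. The gripper touches nothing, so I'm handing in.

Run:
```python
from cell import *
print(read_t(),read_force()); close_job()
```

```text
52.575 [-0.60350368  0.53680621 -0.41768372]
the job is handed in; nothing more can be done
```

I put the wrench over the barrel flats, turned the lock ring clockwise until it bound, then took the wrench off and laid it back where it had been. The job was handed in at 52.6 s of the 72 s allowed.

**Wrench on:** it went over the barrel with no contact force and stopped on the shoulder at the expected height with about 6 N. Pictures showed the barrel top in the eye and the handle between the rods.

**Ring:** I turned it 1.05 rad in all. The moment was flat at first, then rose steadily by about 0.37 N m, so I take the ring as bound at roughly 0.25–0.35 rad before release, under the 0.45 limit. It should spring back to about 0.2. This rests on the torque alone, because the reading sat about 0.1 N m low during the drag phase. I did not look at the ring or the index lines again after lifting the wrench off.

**Barrel:** with the ring tight, the wrench stood about 0.04 rad clockwise, inside its 0.1 play. I gripped it at that angle and it lifted off freely.

**End state:** the last pictures show the wrench flat on the mat with its groove up. The board and spool look unmoved, but the arm hid the tape in the last top view. The gripper was clear of everything.

**What went wrong on the way:**
- The wrist camera calibration was about 1–1.5 mm off, in a direction fixed to the room rather than the tool. That misled my first alignment, and comparing the eye and barrel in one picture corrected it.
- My first grip on the ring left the last joint near its limit, so I let go without turning and gripped again half a turn round.

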